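# Load seal carriers into the spring magazine

## Task

Load the two oblong seal carriers into the spring-loaded magazine, washer side up, one after the other: push each one straight down past the two spring catches until both catches snap back over it and it stays down when you let go, and only then bring the next, which pushes the first one deeper. Leave the square carrier and everything else on the bench where it is.

Things in the scene. Friction and masses are not known exactly. Their poses are not given: they have to be found in the camera images.
- carrier_a: Seal carrier: bare aluminium plate 80 x 40 x 16 mm (80 along its own y, 40 along x) with two copper washers set flush in its upper face at y = +/-25 mm, the middle of the face bare; about 130 g; lies flat, washers up. Origin: centre of its underside, z up. The two such carriers are alike and interchangeable.
- carrier_b: Seal carrier: bare aluminium plate 80 x 40 x 16 mm (80 along its own y, 40 along x) with two copper washers set flush in its upper face at y = +/-25 mm, the middle of the face bare; about 130 g; lies flat, washers up. Origin: centre of its underside, z up. The two such carriers are alike and interchangeable.
- square_carrier: A carrier of another format, not to be loaded: aluminium plate 60 x 60 x 16 mm with four copper washers. Origin: centre of its underside.
- magazine: Spring magazine bolted to the bench: aluminium column on a dark base plate (90 mm in x, 166 in y, 6 thick). Inside 44 mm (own x) by 84 mm (own y): a carrier goes in with its 80 mm side along the magazine's y, either way round, 2 mm to spare each side. Black catch housings at both ends, |y| = 59 to 77 mm, 68 mm high. Origin: centre of the underside, at bench level; z up.
- mouth (a point): Centre of the column's open mouth, 87 mm above the bench. Four corner posts rise to 76 mm and flare outwards (0.5 rad) from there, the mouth being some 6 mm wider on each side. The long side walls are open over the full height for |y| < 16 mm, and above 51 mm for |y| < 26 mm, so fingers can reach the middle of the carrier's long sides.
- latch_level (a point): Point on the column's axis at the undersides of the two catches, 52 mm above the bench. A latched carrier has its upper face at this height, sprung up against the catches (its origin 16 mm below this point; that of the one under it 32 mm below). A carrier laid loosely in the mouth rests on the catches' ramps, its underside about 10 mm (8 to 13) above this point.
- catch_left (a joint): Spring catch at the column's +y end: steel, 22 mm wide, lip 3 mm thick, flat underneath, 60 degree ramp above. Slides outwards, in m: 0 = sprung in, over the carrier (lip 36 mm from the axis), 0.002 to 0.006 = held aside by a carrier on its way past (0.009 at most). Spring 1.5 N rising to 2.4 N.
- catch_right (a joint): The same catch at the -y end, 0 = sprung in.
- follower (a joint): Spring platform in the column, m pressed down: 0 = up (top 3 mm below latch_level), 0.013 with one carrier latched, 0.029 with two, stop 0.038 (second carrier's top 9 mm below latch_level). 4 N + 250 N/m. A push takes up to some 10 N for the first carrier, 16 N for the second. Push its upper face 3 to 6 mm below latch_level; the catches snap in; released, it rises to latch_level.
- gauge: Bystander: pressure gauge lying face up, 60 mm across, 28 mm high, its stem reaching 59 mm from the centre along its own -x. Origin: underside centre.
- spanner: Bystander: open-ended spanner 160 mm long, lying flat along its own x. Origin: its middle, on the bench.
- adapter: Bystander: small brass adapter, 26 mm across, 34 mm high, standing. Origin: underside centre.
- washer_dish: Bystander: white dish, 70 mm across, 30 mm high. Origin: underside centre.
- plug: Bystander: steel plug, 24 mm across, 26 mm high, standing. Origin: underside centre.
- screwdriver: Bystander: screwdriver 180 mm long, lying along its own x. Origin: on the bench.

How it is judged:
On the way:
1. one oblong carrier is latched under both catches while the other is still away from the magazine (value of joint each of catch_left, catch_right below 0.0025 m and horizontal distance between carrier_a and carrier_b above 0.06 m and ((z of carrier_a in the frame of latch_level between -0.0185 and -0.014 m and horizontal distance between carrier_a and latch_level below 0.006 m and angle between carrier_a's own z axis and vertical below 0.06 rad and linear speed of carrier_a below 0.02 m/s) or (z of carrier_b in the frame of latch_level between -0.0185 and -0.014 m and horizontal distance between carrier_b and latch_level below 0.006 m and angle between carrier_b's own z axis and vertical below 0.06 rad and linear speed of carrier_b below 0.02 m/s))), for 0.2 s.
At the end, for the whole second after the job is handed in: Both oblong carriers lie at rest in the column, one on the other, washer side up: the upper one's top within 2 mm of the underside of the catches, the lower one directly below (each within 6 mm of the axis and tilted less than 0.06 rad), both catches sprung in to within 2.5 mm; in either order (value of joint each of catch_left, catch_right below 0.0025 m and ((z of carrier_a in the frame of latch_level between -0.0185 and -0.014 m and horizontal distance between each of carrier_a, carrier_b and latch_level below 0.006 m and angle between each of carrier_a, carrier_b's own z axis and vertical below 0.06 rad and linear speed of each of carrier_a, carrier_b below 0.02 m/s and z of carrier_b in the frame of latch_level between -0.0345 and -0.03 m) or (z of carrier_b in the frame of latch_level between -0.0185 and -0.014 m and horizontal distance between each of carrier_b, carrier_a and latch_level below 0.006 m and angle between each of carrier_b, carrier_a's own z axis and vertical below 0.06 rad and linear speed of each of carrier_b, carrier_a below 0.02 m/s and z of carrier_a in the frame of latch_level between -0.0345 and -0.03 m))); the robot touches nothing.
It fails at once if the square carrier is moved by more than 30 mm (distance of square_carrier from where it was at the start of the episode above 0.03 m).
It fails at once if another thing on the bench (gauge, spanner, adapter, dish, plug, screwdriver) is moved by more than 30 mm (distance of any of gauge, spanner, adapter, washer_dish, plug, screwdriver from where it was at the start of the episode above 0.03 m).
It also fails if it takes over 72 s, if anything falls off the work surface, if the arm or the gripper's body presses on something with over 40 N, if the wrist force passes 120 N, or if a joint passes its speed limit or range.

## Robot

A 7-joint arm with a two-finger parallel gripper is mounted at the origin on the work surface. World frame = base frame: x ahead of the robot, y to its left, z up, the work surface at z = 0. Lengths are in m, angles in rad, forces in N, time in s.
With the tool pointing down it reaches from about 0.425 to 0.8 m from the base axis. Payload 8.3 kg.
Tool frame: the origin (TCP) lies midway between the tips of the shut fingers; the grasp point (between the pads) lies 19 mm behind it; z points along the fingers, y is the line along which they close (so a half turn about z gives the same grasp; the last joint's range is limited). The gripper opens to 85 mm and grips with 20 to 120 N. Pads are 22 mm wide; open, the fingers measure 114 mm over their backs; the gripper's body (76 mm by 85 mm) begins 54 mm behind the grasp point. The pads swing forward as they close: fully open they stand 13 mm farther back than shut.
Start: joints at [-1.345, 0.383, 0.016, 1.37, -0.006, 1.388, -0.046], TCP at [0.178, 0.599, 0.231] pointing down, gripper open.
Joint ranges: [-2.95, 2.95], [-0.25, 2.06], [-1.52, 1.56], [0.18, 2.33], [-1.44, 4.58], [0.02, 2.06], [-3.01, 3.01]. Speed limits (rad/s): [2.39, 2.39, 3.01, 3.01, 3.14, 3.14, 3.14].

## Interface

Orientations are given as a unit quaternion [w, x, y, z].
In Python, from station import bot gives the robot as it stands.
- The arm moves only by the tool inch_along, called after ">>>" as a command line: name --pt "numbers of a row" for each row, then --argument value for the rest. Schema: {"type":"object","properties":{"moves":{"type":"array","items":{"type":"object","properties":{"pos":{"type":"array","items":{"type":"number"},"minItems":3,"maxItems":3},"r":{"type":"array","items":{"type":"number"},"minItems":3,"maxItems":3}},"additionalProperties":false},"minItems":1,"maxItems":8},"jaw":{"type":"number"},"grip_n":{"type":"number"},"only":{"type":"string"},"quiet":{"type":"boolean"},"lines":{"type":"string"}},"required":["moves"],"additionalProperties":false}. moves is a list of rows, 1 to 8 of them, each an object with the fields pos (a list: dx, dy, dz in shares of the most that a row can go, 1 being 50 mm), r (a list: a rotation vector rx, ry, rz in rad); a field left out counts as zero; each row shifts and turns the commanded pose from where the row before left it, along the tool's axes as they then stand; what a row does not reach is not made up. A row lasts 1/10 s, in which the tool goes at most 0.05 m and 0.15 rad, less where a joint would pass 70% of its speed; a pose out of reach is approached as far as the arm can. jaw is the finger opening in m, set as the call begins (left out keeps the last). The fingers move at their own pace and stop on an object; grip_n is the grip in N (left out, the last holds). Time passes only in rows, so rows that do not move let the fingers close. The tool returns the time, the measured TCP pose, the force, the opening and the grip force at its end. only (a regular expression) keeps the lines of the reply that match it, lines (a string "A,B") keeps lines A to B, and quiet returns only ok. Input that does not fit is refused with a message, and nothing moves.
- bot.sense(): the state, without advancing time (a new reading comes with each control period).
- bot.camera(name): name is "scene" or "top"; returns the picture (384x512x3 uint8, blue, green, red); there is no depth.
- bot.camera_params(name): a dict with "fx", "fy", "cx", "cy" (pixels), "k1" (the pictures are not rectified: a ray, as slopes to the right and down, at radius r is drawn at 1 + k1 r^2 times it, then the intrinsics apply), "R" (3x3) and "t" (3): a world point X has camera coordinates R X + t. Camera axes: x right, y down, z forward; pixel columns grow to the right and rows downward; lengths in m; the calibration is good to about 2 mm. A picture is of the moment at which its call begins. camera_params takes no time and is no camera call.
- bot.sign_off(): hands the job in; it is judged then, once.
The state is a dict: "t": time; "joint_positions": joint angles; "qd": joint speeds; "joint_efforts": joint torques, N m; "eef_pos": TCP position; "ee_rot": TCP orientation; "force": force on the tool from outside, world axes, zero at the start; "ft_torque": the same for the moment, N m; "finger_gap": finger opening in m; "finger_force": force on a finger pad.
Only numpy, scipy, OpenCV 4.12 (cv2) and the standard library are available. Lean on these libraries where they do the work, as an engineer would, in place of code of your own. Each camera call takes 0.05 s, during which the arm holds its last target. There are 200 camera calls.

## Working session

There is one attempt and no reset: what is moved stays moved. The work goes in short steps, Python scripts to look and compute and a tool call to move; the robot and the scene stay as the last step left them, time stands still between calls to the robot, and variables do not carry over. Pictures are saved under pics/ and viewed, at most 10 in all, crops included, and the job is handed in when it is done.

```bash
ls; mkdir -p pics
```

Run:
```python
from station import bot
import cv2
s=bot.sense();print({k:(v if not hasattr(v,'tolist') else v.tolist()) for k,v in s.items()})
for n in("top","scene"):
    cv2.imwrite(f"pics/{n}0.png",bot.camera(n)); print(n,bot.camera_params(n))
```

```text
pics
station.py
{'t': 0.0, 'joint_positions': [-1.3449026916365092, 0.3842477515779406, 0.01638731194499577, 1.3711520269248585, -0.006348333108159169, 1.3881952005862608, -0.04651074401053028], 'qd': [-0.0017582862713615467, -0.0007473608172288744, 0.0008296496721735944, 0.0007844032573716667, 0.0019862988899765066, -0.0010106897197461116, 4.628579764875462e-06], 'joint_efforts': [-0.0006621752618229948, -62.76188135147095, 0.8435061760246754, -37.18119978904724, 0.016407165094278753, 0.014152686344459653, 5.72770682083501e-05], 'eef_pos': [0.17781164605704267, 0.5986504610150825, 0.23027393903246185], 'ee_rot': [-0.00014403416119328365, 0.14387973803318124, 0.9895946977825724, -0.0009666220993011598], 'force': [0.11408901042598732, 1.047588653010917, -0.14896065770599123], 'ft_torque': [-0.002282756871434994, -0.034546246247401435, -0.004545841031118415], 'finger_force': 0.0, 'finger_gap': 0.0855188712626733}
top {'fx': 363.5922682057032, 'fy': 363.5922682057032, 'cx': 255.69970185349956, 'cy': 186.36763233685355, 'k1': -0.11818003569994365, 'R': array([[-0.01814671, -0.99974683, -0.013303  ],
       [-0.99600059,  0.0192397 , -0.08725056],
       [ 0.08748442,  0.01166648, -0.99609757]]), 't': array([0.09708338, 0.5887226 , 1.15075358])}
scene {'fx': 371.91435739456256, 'fy': 371.91435739456256, 'cx': 255.96065134797547, 'cy': 191.3329441078345, 'k1': 1.5522767407075652e-05, 'R': array([[-0.6274029 ,  0.77851054, -0.01693934],
       [ 0.47863559,  0.36839174, -0.79699153],
       [-0.61422599, -0.50814257, -0.6037529 ]]), 't': array([ 0.31958173, -0.24735998,  1.38330789])}
```

View pics/top0.png

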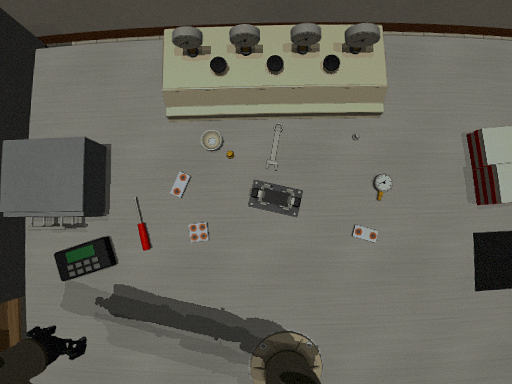

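View pics/scene0.png

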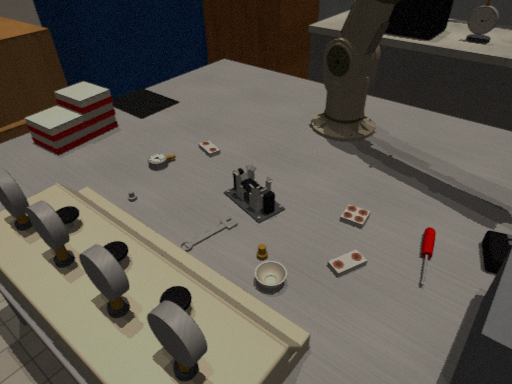

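The top picture shows the oblong carriers at (180,184) and (366,233), the square one at (199,232) and the magazine at (276,198). The scene view agrees: carriers at (347,262) and (209,148), magazine at (254,195). Next I measure them.

Create h.py:
```python
import numpy as np, cv2
from station import bot
def cast(n,px,z):
    p=bot.camera_params(n);K=np.array([[p['fx'],0,p['cx']],[0,p['fy'],p['cy']],[0,0,1]])
    u=cv2.undistortPoints(np.array(px,float).reshape(-1,1,2),K,np.array([p['k1'],0,0,0]))[:,0]
    d=np.c_[u,np.ones(len(u))]@p['R']; c=-p['R'].T@p['t']
    return c+d*((z-c[2])/d[:,2])[:,None]
def proj(n,X):
    p=bot.camera_params(n);K=np.array([[p['fx'],0,p['cx']],[0,p['fy'],p['cy']],[0,0,1]])
    return cv2.projectPoints(np.array(X,float).reshape(-1,1,3),cv2.Rodrigues(p['R'])[0],p['t'],K,np.array([p['k1'],0,0,0]))[0][:,0]
def washers(n,im):
    b,g,r=[im[...,i].astype(int) for i in range(3)]
    m=((r-g>40)&(r-b>50)).astype(np.uint8)
    k,l,st,c=cv2.connectedComponentsWithStats(m)
    out=[]
    for i in range(1,k):
        if st[i,4]<6: continue
        w=((r-g)*(l==i)); ys,xs=np.nonzero(w); ww=w[ys,xs]
        out.append((xs@ww/ww.sum(),ys@ww/ww.sum(),st[i,4]))
    return out
```

Run:
```python
from h import *
for n in("top","scene"):
    im=cv2.imread(f"pics/{n}0.png")
    for x,y,a in washers(n,im):
        print(n,round(x,1),round(y,1),a,cast(n,[(x,y)],.016)[0].round(4)[:2])
a=cv2.imread("pics/top0.png")[165:230,235:320]; b=cv2.imread("pics/scene0.png")[155:225,215:300]
cv2.imwrite("pics/mag.png",np.vstack([cv2.resize(a,(510,290),interpolation=2),cv2.resize(b,(510,300),interpolation=2)]))
im=cv2.imread("pics/top0.png");g=im.max(2)
for x0,x1,y0,y1 in((165,197,165,204),(345,387,218,248)):
    m=(g[y0:y1,x0:x1]>185).astype(np.uint8)
    c=max(cv2.findContours(m,0,2)[0],key=cv2.contourArea);r=cv2.minAreaRect(c);q=cv2.boxPoints(r)+[x0,y0]
    w=cast("top",q,.016)[:,:2];print("rect",w.mean(0).round(4),[np.linalg.norm(w[i]-w[i-1]).round(4) for i in(1,2)])
```

```text
top 475.9 134.0 14 [ 0.7583 -0.6783]
top 468.6 139.1 7 [ 0.7403 -0.6489]
top 477.6 141.9 16 [ 0.7305 -0.6822]
top 469.4 144.9 6 [ 0.7201 -0.6503]
top 478.7 149.0 16 [ 0.7058 -0.684 ]
top 480.1 159.6 29 [ 0.6689 -0.6859]
top 472.1 158.6 8 [ 0.6725 -0.6562]
top 489.6 171.5 22 [ 0.6273 -0.7189]
top 492.2 174.9 7 [ 0.6152 -0.728 ]
top 182.5 177.1 26 [0.6265 0.3271]
top 482.3 180.7 6 [ 0.5957 -0.6884]
top 491.9 185.0 16 [ 0.5803 -0.7238]
top 483.1 188.4 10 [ 0.5693 -0.6893]
top 176.3 191.0 25 [0.5812 0.3476]
top 493.4 192.3 6 [ 0.5552 -0.7276]
top 493.5 197.9 15 [ 0.5359 -0.7269]
top 143.2 236.5 201 [0.4332 0.459 ]
top 192.4 227.4 22 [0.4611 0.2947]
top 201.8 226.1 21 [0.4649 0.264 ]
top 358.1 231.4 27 [ 0.4379 -0.2445]
top 203.0 235.6 22 [0.4342 0.2602]
top 372.6 235.4 23 [ 0.4235 -0.2921]
top 193.8 236.6 24 [0.4313 0.2905]
scene 14.5 28.3 311 [ 0.0936 -2.4853]
scene 87.8 104.9 250 [ 0.4942 -0.8987]
scene 71.7 127.8 365 [ 0.6423 -0.7623]
scene 78.5 139.2 311 [ 0.6734 -0.6622]
scene 351.5 208.0 23 [0.4339 0.261 ]
scene 362.6 212.0 22 [0.4309 0.291 ]
scene 347.4 214.5 25 [0.4637 0.2649]
scene 358.3 218.4 25 [0.4603 0.2938]
scene 428.6 240.7 308 [0.4322 0.4596]
scene 356.0 256.1 38 [0.5811 0.3483]
scene 337.8 264.1 40 [0.6271 0.3277]Traceback (most recent call last):
  File "<stdin>", line 11, in <module>
ValueError: max() iterable argument is empty
```

View pics/mag.png

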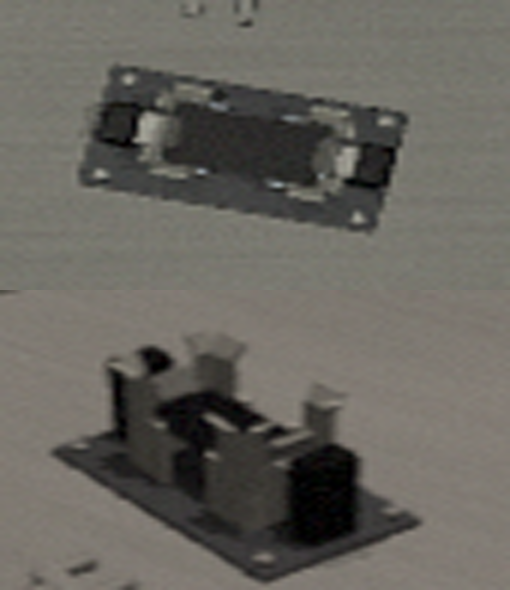

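Two views agree within 1 mm on the carriers. The crop shows the base plate clearly, with corners at about (82,185), (112,65), (405,115) and (372,232), and two black housings at (118,123) and (375,162). I'll take the magazine pose from those.

Run:
```python
from h import *
for n,(x0,x1,y0,y1) in (("top",(240,312,172,226)),("scene",(218,292,160,222))):
    im=cv2.imread(f"pics/{n}0.png");g=im.max(2)
    bench=np.median(g[y0:y1,x0:x1][:4]); G=cv2.resize(g[y0:y1,x0:x1],None,fx=4,fy=4,interpolation=cv2.INTER_LINEAR)
    toorig=lambda q:(np.array(q)+.5)/4-.5+[x0,y0]
    print(n,"bench",bench)
    if n=="top":
        m=(G<(bench+70)/2+10).astype(np.uint8);m=cv2.morphologyEx(m,cv2.MORPH_CLOSE,np.ones((25,25)))
        c=max(cv2.findContours(m,0,1)[0],key=cv2.contourArea)
        # rectify contour to the plane and fit there
        w=cast(n,toorig(c[:,0]),.006)[:,:2].astype(np.float32);r=cv2.minAreaRect(w*1000);q=cv2.boxPoints(r)
        print("base",r, "corners",q.round(1).tolist())
    for T in(22,30,38):
        k,l,st,ce=cv2.connectedComponentsWithStats((G<T).astype(np.uint8))
        for i in range(1,k):
            if st[i,4]>150:print(T,st[i],toorig(ce[i]).round(1),cast(n,[toorig(ce[i])],.068)[0].round(4)[:2])
im=cv2.imread("pics/top0.png")
print([im[y,x].tolist() for x,y in((180,184),(366,233),(276,198))])
```

```text
top bench 119.0
base ((553.6881103515625, 25.75006103515625), (175.7857208251953, 94.38984680175781), 76.14985656738281) corners [[486.79998779296875, -48.29999923706055], [578.5, -70.9000015258789], [620.5999755859375, 99.80000305175781], [528.9000244140625, 122.4000015258789]]
30 [212 104  31  38 264] [297.1 203.6] [ 0.5304 -0.0423]
38 [ 47  64  29  41 461] [255.  192.5] [0.5676 0.0882]
38 [211 100  32  43 574] [297.1 202.3] [ 0.5346 -0.0422]
scene bench 126.0
22 [ 85  38  15  18 158] [240.7 171.2] [ 0.5372 -0.0303]
22 [  94   76   65   90 1806] [247.6 186.9] [0.5815 0.0317]
22 [ 176  126   49   93 3427] [268.1 203.1] [0.6021 0.1145]
30 [ 85  37  15  20 216] [240.6 171.1] [ 0.537  -0.0308]
30 [ 61  58  12  63 367] [234.6 182.7] [ 0.5881 -0.0079]
30 [  92   75   68   99 2488] [247.5 188. ] [0.5852 0.0345]
30 [ 170  125   56   95 3807] [267.9 203.2] [0.6028 0.1145]
38 [ 84  36  17  22 264] [240.6 171.1] [ 0.537  -0.0309]
38 [ 59  57  15  66 524] [234.6 182.8] [ 0.5886 -0.0073]
38 [  91   73   71  104 2867] [247.6 188.2] [0.5861 0.0354]
38 [ 168  124   60   97 4142] [267.8 203.4] [0.6035 0.1147]
38 [ 58 133  34  28 347] [235.6 195.9] [0.6294 0.0322]
38 [117 188  29  20 272] [250.4 209.1] [0.6464 0.0949]
[[163, 157, 151], [150, 156, 150], [47, 43, 50]]
```

Create mag.py:
```python
from h import *
def edges(n,im,c,th,dbg=False):
    g=im.max(2).astype(np.float32)
    ey=np.array([np.cos(th),np.sin(th)]);ex=np.array([ey[1],-ey[0]])
    out={}
    s=np.arange(-.02,.0161,.0005)
    for nm,o,t,h,span in(("+x",ex,ey,.045,.07),("-x",-ex,ey,.045,.07),("+y",ey,ex,.083,.032),("-y",-ey,ex,.083,.032)):
        pts=[]
        for a in np.linspace(-span,span,15):
            P=c+np.outer(h-s,o)*1+a*t          # from outside (s<0) to inside
            px=proj(n,np.c_[P,np.full(len(P),.006)]).astype(np.float32)
            v=cv2.remap(g,px[:,:1],px[:,1:],cv2.INTER_LINEAR)[:,0]
            d=np.gradient(cv2.GaussianBlur(v.reshape(-1,1),(1,9),2)[:,0])
            i=d[8:-8].argmin()+8
            if d[i]<-1: pts.append((h-s[i],a,d[i]))
        p=np.array(pts); 
        if len(p)<4: print(n,nm,"few",len(p));continue
        med=np.median(p[:,0]);p=p[abs(p[:,0]-med)<.003]
        f=np.polyfit(p[:,1],p[:,0],1);out[nm]=(f[1],f[0],len(p))
        print(n,nm,"dist %.4f slope %.3f n %d"%(f[1],f[0],len(p)))
    return out
if __name__=="__main__":
    th=np.arctan2(170.7,42.1); c=np.array([.5537,.0257])
    for n in("top","scene"): edges(n,cv2.imread(f"pics/{n}0.png"),c,th)
```

```bash
python3 mag.py
```

```text
top +x dist 0.0456 slope 0.003 n 13
top -x dist 0.0457 slope 0.005 n 14
top +y dist 0.0808 slope -0.022 n 15
top -y dist 0.0855 slope 0.005 n 15
scene +x dist 0.0485 slope -0.005 n 15
scene -x dist 0.0558 slope -0.010 n 5
scene +y dist 0.0869 slope -0.008 n 15
scene -y dist 0.0845 slope -0.050 n 3
```

Both views put the magazine at about (0.5525, 0.0235), with its y axis at 76.1°; the housings confirm the centre and a 134.5 mm span (136 nominal). Base size 91 x 166 mm matches as well. Now the move to carrier A.

Create go.py:
```python
# go.py x y z tool_y_deg : remaining shift in current tool axes, then turn about tool z
import sys,numpy as np
from station import bot
from scipy.spatial.transform import Rotation as R
s=bot.sense();r=R.from_quat(s['ee_rot'],scalar_first=True)
x,y,z,a=map(float,sys.argv[1:]);a=np.radians(a)
yt=np.array([np.cos(a),np.sin(a),0]);zt=np.array([0,0,-1.])
T=R.from_matrix(np.c_[np.cross(yt,zt),yt,zt])
print("shift",r.inv().apply(np.array([x,y,z])-s['eef_pos']).round(4),"rotvec",(r.inv()*T).as_rotvec().round(4),"pos",np.round(s['eef_pos'],4),"F",np.round(s['force'],1),"t",s['t'],"gap",round(s['finger_gap'],4))
```

```bash
python3 go.py .6039 .3375 .15 65.4
```

```text
shift [-0.4828 -0.1289  0.0806] rotvec [-0.0018  0.0002  0.1407] pos [0.1778 0.5987 0.2303] F [-0.3  0.4 -1.1] t 0.1 gap 0.0853
```

The manual's scale: shifts go in shares of 50 mm. Converting my numbers, -0.04 m is -0.8, -0.01 m is -0.2.

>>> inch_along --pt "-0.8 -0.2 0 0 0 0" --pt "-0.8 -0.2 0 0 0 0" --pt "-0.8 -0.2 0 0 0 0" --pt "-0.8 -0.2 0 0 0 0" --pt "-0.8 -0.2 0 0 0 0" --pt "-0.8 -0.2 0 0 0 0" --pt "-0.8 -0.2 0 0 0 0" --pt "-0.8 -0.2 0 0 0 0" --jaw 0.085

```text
refused: moves[0]: [-0.8, -0.2, 0, 0, 0, 0] is not of type 'object' (schema: type "object"). Nothing was moved.
```

I used the wrong layout. The manual says a list of objects, one for each row; once more.

>>> inch_along --moves '[{"pos": [-0.8, -0.2, 0]}, {"pos": [-0.8, -0.2, 0]}, {"pos": [-0.8, -0.2, 0]}, {"pos": [-0.8, -0.2, 0]}, {"pos": [-0.8, -0.2, 0]}, {"pos": [-0.8, -0.2, 0]}, {"pos": [-0.8, -0.2, 0]}, {"pos": [-0.8, -0.2, 0]}]' --jaw 0.085

```text
t: 0.9
eef_pos: [0.463, 0.4301, 0.2308]
ee_rot: [-0.0, 0.144, 0.99, -0.0]
force: [-0.1, 1.1, -0.1]
finger_gap: 0.0848
finger_force: 0.0
```

```bash
python3 go.py .6039 .3375 .15 65.4
```

```text
shift [-0.1615 -0.0486  0.0808] rotvec [-0.0008 -0.0004  0.1408] pos [0.463  0.4301 0.2308] F [-0.1  1.1 -0.1] t 0.9 gap 0.0848
```

>>> inch_along --moves '[{"pos": [-0.8, -0.24, 0.4]}, {"pos": [-0.8, -0.24, 0.4]}, {"pos": [-0.8, -0.24, 0.4]}, {"pos": [-0.83, -0.252, 0.4]}, {"r": [0, 0, 0.07]}, {"r": [0, 0, 0.0708]}, {}, {}]'

```text
t: 1.7
eef_pos: [0.6025, 0.339, 0.1509]
ee_rot: [-0.0, 0.212, 0.977, -0.0]
force: [-0.1, -0.4, 0.1]
finger_gap: 0.0848
finger_force: 0.0
```

```bash
python3 go.py .6039 .3375 .02 65.4
```

Run:
```python
from h import *
cv2.imwrite("pics/t1.png",bot.camera("top"));cv2.imwrite("pics/s1.png",bot.camera("scene"))
im=cv2.imread("pics/s1.png")
cv2.imwrite("pics/s1c.png",cv2.resize(im[150:310,250:450],(800,600),interpolation=2))
```

```text
shift [-0.0019 -0.0007  0.1309] rotvec [-0.0005 -0.0004  0.0024] pos [0.6025 0.339  0.1509] F [-0.1 -0.4  0.1] t 1.7 gap 0.0848
```

View pics/s1c.png

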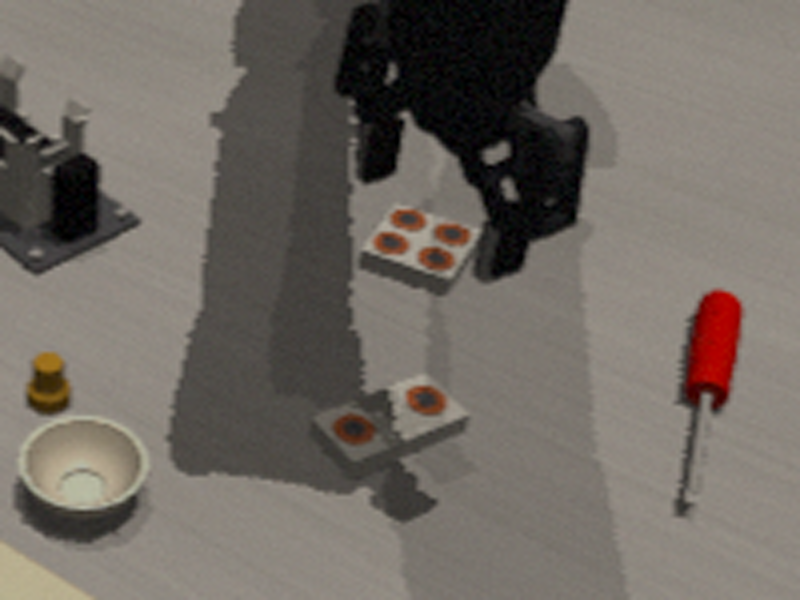

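The crop shows the open fingers (375,150) and (500,260) straddling the line above carrier A (390,425). Descending.

Scaled: 0.004 m is 0.08, 0.04 m is 0.8.

>>> inch_along --moves '[{"pos": [-0.038, -0.014, 0.6], "r": [0, 0, 0.0024]}, {"pos": [0, 0, 0.8]}, {"pos": [0, 0, 0.8]}, {"pos": [0, 0, 0.4]}, {"pos": [0, 0, 0.26]}, {"pos": [0, 0, 0.08]}, {}]'

```text
t: 2.5
eef_pos: [0.6046, 0.3376, 0.0048]
ee_rot: [0.0, 0.214, 0.977, 0.0]
force: [-0.1, 0.1, 0.1]
finger_gap: 0.0848
finger_force: 0.0
```

```bash
python3 go.py .6039 .3375 .004 65.4
```

```text
shift [ 0.0006 -0.0004  0.0008] rotvec [ 0.0005  0.0004 -0.002 ] pos [0.6046 0.3376 0.0048] F [-0.1  0.1  0.1] t 2.5 gap 0.0848
```

>>> inch_along --moves '[{}, {}, {}, {}, {}, {}]' --jaw 0.03 --grip_n 70

```text
t: 3.1
eef_pos: [0.6051, 0.3378, 0.0057]
ee_rot: [0.001, 0.214, 0.977, 0.001]
force: [-1.0, -1.0, 5.6]
finger_gap: 0.0378
finger_force: 71.3
```

```bash
python3 go.py .6039 .3375 .004 65.4
```

```text
shift [ 0.001  -0.0008  0.0017] rotvec [ 0.0019  0.0012 -0.0025] pos [0.6051 0.3378 0.0057] F [-1.  -1.   5.6] t 3.1 gap 0.0378
```

Gripped (gap 38 mm), and the tips just touch the bench, so the carrier's underside is about 5.7 mm below TCP. Lifting.

Scaled: -0.04 m is -0.8, -0.02 m is -0.4.

>>> inch_along --moves '[{"pos": [0, 0, -0.4]}, {"pos": [0, 0, -0.8]}, {"pos": [0, 0, -0.8]}, {"pos": [0, 0, -0.8]}, {"pos": [0, 0, -0.4], "r": [0, 0, 0.1]}, {"r": [0, 0, 0.13]}, {"r": [0, 0, 0.13]}, {"r": [0, 0, 0.13]}]'

```text
t: 3.9
eef_pos: [0.6041, 0.3372, 0.1643]
ee_rot: [-0.0, 0.447, 0.894, -0.0]
force: [0.1, 0.4, -2.3]
finger_gap: 0.0376
finger_force: 70.7
```

>>> inch_along --moves '[{"r": [0, 0, 0.13]}, {"r": [0, 0, 0.13]}, {"r": [0, 0, 0.13]}, {"r": [0, 0, 0.13]}, {"r": [0, 0, 0.13]}, {"r": [0, 0, 0.13]}, {"r": [0, 0, 0.11]}, {}]'

```text
t: 4.7
eef_pos: [0.604, 0.3374, 0.1639]
ee_rot: [-0.0, 0.787, 0.616, -0.0]
force: [0.3, -0.2, -0.3]
finger_gap: 0.038
finger_force: 70.6
```

```bash
python3 go.py .5525 .0235 .16 -13.85
```

```text
shift [-0.3171  0.0254  0.0041] rotvec [-0.0005  0.0006 -0.0009] pos [0.604  0.3374 0.1639] F [ 0.3 -0.2 -0.3] t 4.7 gap 0.038
```

Scaled: -0.045 m is -0.9, -0.04 m is -0.8.

>>> inch_along --moves '[{"pos": [-0.8, 0.06, 0]}, {"pos": [-0.9, 0.08, 0]}, {"pos": [-0.9, 0.08, 0]}, {"pos": [-0.9, 0.08, 0]}, {"pos": [-0.9, 0.08, 0]}, {"pos": [-0.9, 0.06, 0]}, {"pos": [-0.8, 0.06, 0]}, {"pos": [-0.24, 0.01, 0]}]'

```text
t: 5.5
eef_pos: [0.5525, 0.0172, 0.1649]
ee_rot: [0.001, 0.788, 0.615, -0.0]
force: [0.8, -0.2, -1.9]
finger_gap: 0.0382
finger_force: 70.7
```

>>> inch_along --moves '[{}, {}, {}]'

```text
t: 5.8
eef_pos: [0.5536, 0.0256, 0.1641]
ee_rot: [-0.0, 0.786, 0.619, 0.0]
force: [-0.2, -0.6, -1.6]
finger_gap: 0.0381
finger_force: 70.7
```

```bash
python3 go.py .5525 .0235 .16 -13.85;  python3 - <<'E'
from h import *
for n in("top","scene"):
    im=bot.camera(n);cv2.imwrite(f"pics/{n}2.png",im)
    print([(round(x,1),round(y,1),a) for x,y,a in washers(n,im) if 200<x<330 and 100<y<260])
a=cv2.imread("pics/top2.png")[150:240,220:340];b=cv2.imread("pics/scene2.png")[110:230,190:350]
cv2.imwrite("pics/m2.png",np.vstack([cv2.resize(a,(400,300),interpolation=2),cv2.resize(b,(400,300),interpolation=2)]))
E
```

```text
shift [-0.0023 -0.0006  0.0041] rotvec [-0.0004 -0.0004  0.0047] pos [0.5536 0.0256 0.1641] F [-0.2 -0.6 -1.6] t 5.8 gap 0.0381
[(np.float64(201.8), np.float64(226.1), np.int32(22)), (np.float64(203.0), np.float64(235.6), np.int32(22))]
[(np.float64(212.2), np.float64(148.9), np.int32(9)), (np.float64(260.3), np.float64(151.5), np.int32(11)), (np.float64(260.5), np.float64(246.2), np.int32(6))]
```

View pics/m2.png

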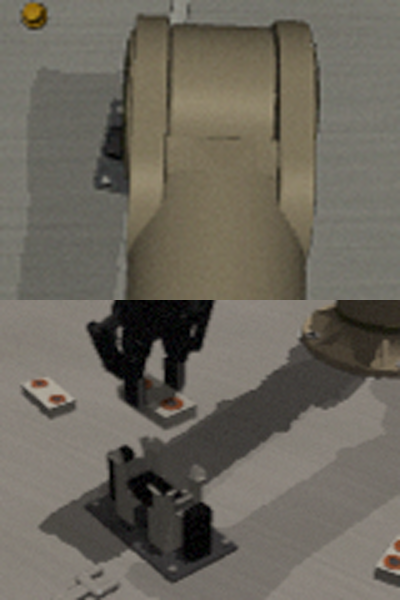

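The lower crop shows the carrier held level above the column (washers at crop (175,405) and (148,380)). I check its offset in the hand from the visible washer.

Run:
```python
from h import *
w=cast("scene",[(260.3,151.5)],.1744)[0];e=np.array([.2393,.9709])
print(w, "implied centre",w[:2]-.025*e)
print("pred px",proj("scene",[.5536+.025*e[0],.0256+.025*e[1],.1744]))
```

```bash
python3 go.py .5525 .0235 .11 -13.85
```

```text
[0.56003477 0.05817883 0.1744    ] implied centre [0.55405227 0.03390633]
pred px [[257.74873717 150.3565296 ]]
shift [-0.0019 -0.0006  0.054 ] rotvec [-0.0004  0.      0.004 ] pos [0.5535 0.0252 0.164 ] F [ 0.9  0.6 -1.8] t 5.9 gap 0.0377
```

Run:
```python
from h import *
e=np.array([.2393,.9709]);ex=np.array([.9709,-.2393]);c=np.array([.5535,.0254])
C=np.array([np.r_[c+sx*.02*ex+sy*.04*e,.1744-dz] for sx,sy,dz in((1,1,0),(-1,1,0),(-1,-1,0),(1,1,.016),(-1,1,.016))])
P=proj("scene",C);print(P.round(1))
im=cv2.imread("pics/scene2.png");x0,y0=230,125;k=12
z=cv2.resize(im[y0:y0+45,x0:x0+50],None,fx=k,fy=k,interpolation=0)
for p in P: cv2.circle(z,tuple(int(v) for v in (p+.5-[x0,y0])*k),4,(0,255,0),1)
cv2.imwrite("pics/z2.png",z)
```

```text
[[254.9 155.5]
 [267.9 150.1]
 [248.5 137.7]
 [255.  161.2]
 [267.9 155.7]]
```

View pics/z2.png

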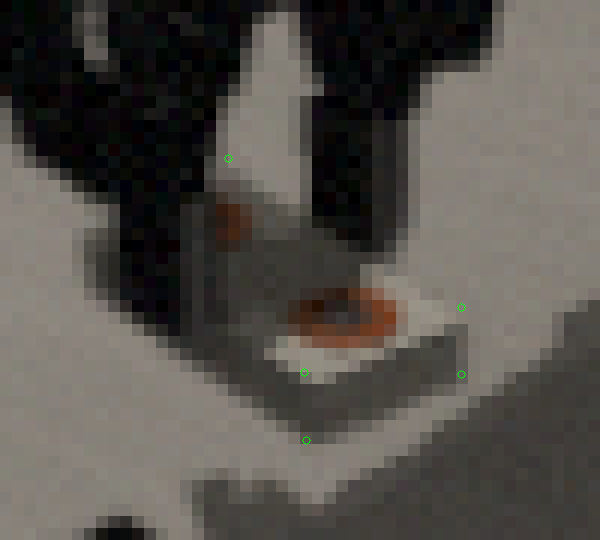

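The projected corners match the carrier's visible corners, (310,382) and (463,325) in the zoom, to within about 1 px, so the carrier sits true in the hand. Descending in stages.

>>> inch_along --moves '[{"pos": [-0.056, -0.008, 0.4], "r": [0, 0, 0.004]}, {"pos": [0, 0, 0.4]}, {"pos": [0, 0, 0.28]}, {}, {}]'

```text
t: 6.4
eef_pos: [0.5525, 0.0211, 0.1105]
ee_rot: [0.0, 0.788, 0.616, -0.0]
force: [0.1, 0.7, -0.7]
finger_gap: 0.0378
finger_force: 70.7
```

```bash
python3 go.py .5523 .0225 .07 -13.85
```

```text
shift [ 0.0013 -0.0005  0.0405] rotvec [-0.0002  0.0004 -0.0027] pos [0.5525 0.0211 0.1105] F [ 0.1  0.7 -0.7] t 6.4 gap 0.0378
```

Scaled: 0.01 m is 0.2, 0.008 m is 0.16.

>>> inch_along --moves '[{"pos": [0.012, -0.01, 0.2], "r": [0, 0, -0.0013]}, {"pos": [0, 0, 0.16]}, {"pos": [0, 0, 0.16]}, {"pos": [0, 0, 0.12]}, {"pos": [0, 0, 0.12]}, {}]' --grip_n 100

```text
t: 7.0
eef_pos: [0.5513, 0.0214, 0.0713]
ee_rot: [-0.0, 0.788, 0.616, -0.001]
force: [-0.0, -0.3, -1.5]
finger_gap: 0.0372
finger_force: 103.5
```

```bash
python3 go.py .5523 .0225 .037 -13.85
```

```text
shift [0.0013 0.0007 0.0343] rotvec [-0.0015  0.0008 -0.0022] pos [0.5513 0.0214 0.0713] F [-0.  -0.3 -1.5] t 7.0 gap 0.0372
```

In the column without contact force. Now the push.

Scaled: 0.005 m is 0.1.

>>> inch_along --moves '[{"pos": [0, 0, 0.1]}, {"pos": [0, 0, 0.1]}, {"pos": [0, 0, 0.1]}, {}]'

```text
t: 7.4
eef_pos: [0.5518, 0.0213, 0.0566]
ee_rot: [0.0, 0.788, 0.616, -0.0]
force: [2.0, -0.7, -3.2]
finger_gap: 0.0368
finger_force: 103.5
```

>>> inch_along --moves '[{"pos": [0, 0, 0.1]}, {"pos": [0, 0, 0.1]}, {}]'

```text
t: 7.7
eef_pos: [0.5521, 0.0214, 0.047]
ee_rot: [0.0, 0.788, 0.616, 0.0]
force: [0.5, -1.3, 1.5]
finger_gap: 0.0368
finger_force: 104.1
```

```bash
python3 go.py .5523 .0225 .037 -13.85
```

```text
shift [ 0.0012 -0.0001  0.01  ] rotvec [ 0.0002  0.0001 -0.0023] pos [0.5521 0.0214 0.047 ] F [ 0.5 -1.3  1.5] t 7.7 gap 0.0368
```

Scaled: 0.004 m is 0.08, 0.002 m is 0.04.

>>> inch_along --moves '[{"pos": [0, 0, 0.08]}, {"pos": [0, 0, 0.08]}, {"pos": [0, 0, 0.04]}, {}]'

```text
t: 8.1
eef_pos: [0.5522, 0.0214, 0.0375]
ee_rot: [0.0, 0.788, 0.616, 0.0]
force: [-1.4, -0.0, 5.7]
finger_gap: 0.0371
finger_force: 104.5
```

>>> inch_along --moves '[{"pos": [0, 0, 0.04]}, {}, {}]'

```text
t: 8.4
eef_pos: [0.5522, 0.0214, 0.0357]
ee_rot: [0.0, 0.788, 0.616, 0.0]
force: [-1.6, -0.2, 6.6]
finger_gap: 0.0369
finger_force: 104.6
```

About 8 N of spring force corresponds to roughly 17 mm of follower travel, i.e. about 4 mm past the latch. Releasing and backing off.

>>> inch_along --moves '[{}, {}, {}, {}]' --jaw 0.062 --grip_n 70

```text
t: 8.8
eef_pos: [0.5518, 0.0215, 0.0351]
ee_rot: [-0.0, 0.788, 0.616, -0.0]
force: [-0.4, 0.2, 0.8]
finger_gap: 0.0621
finger_force: 0.0
```

>>> inch_along --moves '[{"pos": [0, 0, -0.4]}, {"pos": [0, 0, -0.8]}, {"pos": [0, 0, -0.8]}, {"pos": [0, 0, -0.6]}, {}]' --jaw 0.085

```text
t: 9.3
eef_pos: [0.5546, 0.0213, 0.1699]
ee_rot: [0.002, 0.788, 0.616, 0.003]
force: [-0.5, 0.6, -0.0]
finger_gap: 0.0851
finger_force: 0.0
```

```bash
python3 go.py .4307 -.2683 .165 -16.7
```

```text
shift [-0.3109 -0.0502  0.0035] rotvec [ 0.0067 -0.0034  0.0473] pos [0.5546 0.0213 0.1699] F [-0.5  0.6 -0. ] t 9.3 gap 0.0851
```

Go to carrier B and look back at the magazine from there.

>>> inch_along --moves '[{"pos": [-0.6, -0.12, 0]}, {"pos": [-0.9, -0.14, 0]}, {"pos": [-0.9, -0.14, 0]}, {"pos": [-0.9, -0.14, 0]}, {"pos": [-0.9, -0.14, 0]}, {"pos": [-0.9, -0.14, 0]}, {"pos": [-0.8, -0.12, 0], "r": [0, 0, 0.02]}, {"pos": [-0.32, -0.08, 0], "r": [0, 0, 0.02]}]'

```text
t: 10.1
eef_pos: [0.4244, -0.2718, 0.165]
ee_rot: [0.0, 0.802, 0.597, -0.001]
force: [-0.2, -0.9, 0.6]
finger_gap: 0.0851
finger_force: 0.0
```

>>> inch_along --moves '[{}, {}]'

```text
t: 10.3
eef_pos: [0.4273, -0.2669, 0.1647]
ee_rot: [-0.0, 0.8, 0.6, -0.0]
force: [-0.4, 0.8, -0.1]
finger_gap: 0.085
finger_force: 0.0
```

```bash
python3 go.py .4307 -.2683 .1 -16.7
```

Run:
```python
from h import *
for n in("top","scene"):
    im=bot.camera(n);cv2.imwrite(f"pics/{n}3.png",im)
    print(n,[(round(x,1),round(y,1),int(a)) for x,y,a in washers(n,im) if 230<x<400 and 130<y<260])
e=np.array([.2393,.9709]);c=np.array([.5525,.0225])
for s in(1,-1):
  for n in("top","scene"): print(s,n,proj(n,np.r_[c+s*.025*e,.052]).round(1))
a=cv2.imread("pics/top3.png")[165:235,235:335];b=cv2.imread("pics/scene3.png")[135:235,190:330]
cv2.imwrite("pics/m3.png",np.vstack([cv2.resize(a,(420,300),interpolation=2),cv2.resize(b,(420,300),interpolation=2)]))
```

```text
shift [-0.0004  0.0037  0.0647] rotvec [-0.0009 -0.0004  0.0081] pos [ 0.4273 -0.2669  0.1647] F [-0.4  0.8 -0.1] t 10.3 gap 0.085
top [(np.float64(268.1), np.float64(194.9), 29), (np.float64(283.6), np.float64(198.6), 25), (np.float64(356.3), np.float64(230.5), 11)]
scene [(np.float64(246.9), np.float64(181.5), 18), (np.float64(351.5), np.float64(208.0), 23), (np.float64(362.5), np.float64(211.9), 23), (np.float64(347.4), np.float64(214.5), 26), (np.float64(358.4), np.float64(218.4), 26)]
1 top [[268.2 195.5]]
1 scene [[257.7 189.7]]
-1 top [[283.7 199. ]]
-1 scene [[246.6 181.1]]
```

View pics/m3.png

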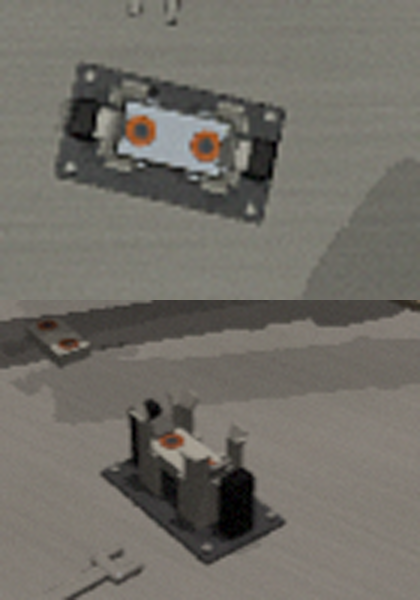

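Both washers show at the predicted pixels for a latched carrier: top (268,195) and (284,199), scene (247,181), all within 0.6 px for z = 52 mm. So the first carrier is latched. Now carrier B.

>>> inch_along --moves '[{"pos": [-0.008, 0.074, 0.6], "r": [0, 0, 0.0081]}, {"pos": [0, 0, 0.8]}, {"pos": [0, 0, 0.8]}, {"pos": [0, 0, 0.4]}, {"pos": [0, 0, 0.4]}, {"pos": [0, 0, 0.2]}, {}, {}]'

```text
t: 11.2
eef_pos: [0.4312, -0.269, 0.0059]
ee_rot: [0.0, 0.802, 0.597, 0.0]
force: [0.7, -0.5, 0.5]
finger_gap: 0.0854
finger_force: 0.0
```

```bash
python3 go.py .4307 -.2683 .005 -16.7
```

```text
shift [ 0.0005 -0.0007  0.0009] rotvec [0.0005 0.0001 0.0005] pos [ 0.4312 -0.269   0.0059] F [ 0.7 -0.5  0.5] t 11.2 gap 0.0854
```

>>> inch_along --moves '[{"pos": [0.01, -0.01, 0]}, {}, {}, {}, {}, {}]' --jaw 0.03 --grip_n 100

```text
t: 11.8
eef_pos: [0.4307, -0.2688, 0.0065]
ee_rot: [0.0, 0.802, 0.597, 0.001]
force: [-3.4, 3.1, 13.0]
finger_gap: 0.0371
finger_force: 99.8
```

```bash
python3 go.py .4307 -.2683 .005 -16.7
```

```text
shift [ 0.0005 -0.0002  0.0015] rotvec [ 0.0012 -0.0008 -0.0006] pos [ 0.4307 -0.2688  0.0065] F [-3.4  3.1 13. ] t 11.8 gap 0.0371
```

>>> inch_along --moves '[{"pos": [0, 0, -0.4]}, {"pos": [0, 0, -0.8]}, {"pos": [0, 0, -0.8]}, {"pos": [0, 0, -0.8]}, {"pos": [0, 0, -0.4], "r": [0, 0, -0.05]}, {}]'

```text
t: 12.4
eef_pos: [0.4317, -0.2697, 0.1684]
ee_rot: [0.002, 0.787, 0.617, 0.002]
force: [0.7, -0.3, -2.2]
finger_gap: 0.0369
finger_force: 101.5
```

```bash
python3 go.py .5523 .0220 .165 -13.85
```

```text
shift [0.312  0.0475 0.0037] rotvec [ 0.0058 -0.0001  0.0008] pos [ 0.4317 -0.2697  0.1684] F [ 0.7 -0.3 -2.2] t 12.4 gap 0.0369
```

Scaled: 0.045 m is 0.9, 0.04 m is 0.8.

>>> inch_along --moves '[{"pos": [0.6, 0.08, 0]}, {"pos": [0.9, 0.14, 0]}, {"pos": [0.9, 0.14, 0]}, {"pos": [0.9, 0.14, 0]}, {"pos": [0.9, 0.14, 0]}, {"pos": [0.9, 0.14, 0]}, {"pos": [0.8, 0.12, 0]}, {"pos": [0.36, 0.05, 0]}]'

```text
t: 13.2
eef_pos: [0.5514, 0.029, 0.1634]
ee_rot: [-0.001, 0.786, 0.619, -0.001]
force: [0.4, 0.6, -1.5]
finger_gap: 0.0368
finger_force: 101.5
```

>>> inch_along --moves '[{}, {}, {}]'

```text
t: 13.5
eef_pos: [0.5507, 0.0218, 0.1648]
ee_rot: [0.0, 0.788, 0.615, -0.001]
force: [1.0, -0.1, -1.0]
finger_gap: 0.037
finger_force: 101.5
```

```bash
python3 go.py .5525 .0230 .11 -13.85
```

```text
shift [0.0017 0.0015 0.0548] rotvec [-0.0007  0.001  -0.0033] pos [0.5507 0.0218 0.1648] F [ 1.  -0.1 -1. ] t 13.5 gap 0.037
```

>>> inch_along --moves '[{"pos": [0.02, 0.03, 0.4], "r": [0, 0, -0.002]}, {"pos": [0, 0, 0.4]}, {"pos": [0, 0, 0.28]}, {}, {}]' --grip_n 120

```text
t: 14.0
eef_pos: [0.553, 0.0237, 0.1116]
ee_rot: [0.0, 0.787, 0.617, -0.0]
force: [-0.4, -0.7, -1.8]
finger_gap: 0.0362
finger_force: 123.8
```

```bash
python3 go.py .5525 .0230 .072 -13.85
```

```text
shift [-0.0008 -0.0004  0.0396] rotvec [-0.      0.0003  0.0005] pos [0.553  0.0237 0.1116] F [-0.4 -0.7 -1.8] t 14.0 gap 0.0362
```

>>> inch_along --moves '[{"pos": [-0.012, -0.004, 0.2]}, {"pos": [0, 0, 0.16]}, {"pos": [0, 0, 0.16]}, {"pos": [0, 0, 0.14]}, {"pos": [0, 0, 0.12]}, {}]'

```text
t: 14.6
eef_pos: [0.552, 0.0239, 0.0712]
ee_rot: [-0.0, 0.787, 0.617, -0.001]
force: [-0.8, 0.7, -1.4]
finger_gap: 0.0363
finger_force: 123.9
```

>>> inch_along --moves '[{"pos": [0, 0, 0.1]}, {"pos": [0, 0, 0.1]}, {"pos": [0, 0, 0.1]}, {}]'

```text
t: 15.0
eef_pos: [0.5539, 0.0244, 0.0578]
ee_rot: [0.001, 0.787, 0.618, 0.001]
force: [1.7, 2.1, 1.9]
finger_gap: 0.036
finger_force: 124.5
```

```bash
python3 go.py .5525 .0230 .037 -13.85
```

```text
shift [-0.0017 -0.0011  0.0208] rotvec [ 0.0022 -0.0012  0.0021] pos [0.5539 0.0244 0.0578] F [1.7 2.1 1.9] t 15.0 gap 0.036
```

>>> inch_along --moves '[{"pos": [0, 0, 0.1]}, {"pos": [0, 0, 0.1]}, {"pos": [0, 0, 0.08]}, {}]'

```text
t: 15.4
eef_pos: [0.554, 0.0243, 0.0441]
ee_rot: [0.001, 0.787, 0.618, 0.001]
force: [1.7, 1.0, 4.8]
finger_gap: 0.0361
finger_force: 124.9
```

>>> inch_along --moves '[{"pos": [0, 0, 0.08]}, {"pos": [0, 0, 0.06]}, {}, {}]'

```text
t: 15.8
eef_pos: [0.554, 0.0243, 0.0376]
ee_rot: [0.0, 0.787, 0.617, 0.001]
force: [-0.3, 1.4, 9.5]
finger_gap: 0.0363
finger_force: 125.1
```

```bash
python3 go.py .5525 .0230 .037 -13.85
```

```text
shift [-0.0016 -0.0011  0.0006] rotvec [ 0.0022 -0.0015  0.002 ] pos [0.554  0.0243 0.0376] F [-0.3  1.4  9.5] t 15.8 gap 0.0363
```

>>> inch_along --moves '[{"pos": [0, 0, 0.04]}, {}, {}]'

```text
t: 16.1
eef_pos: [0.554, 0.0243, 0.0356]
ee_rot: [0.0, 0.787, 0.617, 0.001]
force: [0.3, 0.7, 9.2]
finger_gap: 0.0361
finger_force: 125.2
```

>>> inch_along --moves '[{}, {}, {}, {}]' --jaw 0.062 --grip_n 70

```text
t: 16.5
eef_pos: [0.5524, 0.0238, 0.034]
ee_rot: [-0.0, 0.787, 0.617, -0.0]
force: [-0.3, -0.6, 0.5]
finger_gap: 0.062
finger_force: 0.0
```

>>> inch_along --moves '[{"pos": [0, 0, -0.4]}, {"pos": [0, 0, -0.8]}, {"pos": [0, 0, -0.8]}, {"pos": [0, 0, -0.6]}, {}]' --jaw 0.085

```text
t: 17.0
eef_pos: [0.5552, 0.0237, 0.1688]
ee_rot: [0.002, 0.787, 0.617, 0.003]
force: [0.3, -0.8, -0.5]
finger_gap: 0.085
finger_force: 0.0
```

>>> inch_along --moves '[{"pos": [-0.6, 0, 0]}, {"pos": [-0.8, 0, 0]}, {"pos": [-0.8, 0, 0]}, {"pos": [-0.8, 0, 0]}, {"pos": [-0.8, 0, 0]}, {"pos": [-0.8, 0, 0]}, {}, {}]'

```text
t: 17.8
eef_pos: [0.4972, -0.2005, 0.1636]
ee_rot: [-0.0, 0.788, 0.616, -0.0]
force: [-0.0, 0.2, -0.8]
finger_gap: 0.085
finger_force: 0.0
```

Run:
```python
from h import *
for n in("top","scene"):
    im=bot.camera(n);cv2.imwrite(f"pics/{n}4.png",im)
    print(n,[(round(x,1),round(y,1),int(a)) for x,y,a in washers(n,im) if 130<x<400 and 130<y<270])
a=cv2.imread("pics/top4.png")[165:235,235:335];b=cv2.imread("pics/scene4.png")[135:235,190:330]
cv2.imwrite("pics/m4.png",np.vstack([cv2.resize(a,(420,300),interpolation=2),cv2.resize(b,(420,300),interpolation=2)]))
```

```text
top [(np.float64(229.8), np.float64(152.5), 6), (np.float64(267.7), np.float64(194.7), 24), (np.float64(283.1), np.float64(197.9), 29), (np.float64(143.1), np.float64(236.6), 201), (np.float64(192.4), np.float64(227.4), 22), (np.float64(201.8), np.float64(226.2), 23), (np.float64(203.0), np.float64(235.6), 22), (np.float64(193.8), np.float64(236.7), 25)]
scene [(np.float64(246.9), np.float64(182.2), 17), (np.float64(351.5), np.float64(208.0), 23), (np.float64(362.6), np.float64(212.0), 22), (np.float64(347.5), np.float64(214.6), 25), (np.float64(358.4), np.float64(218.4), 26)]
```

View pics/m4.png

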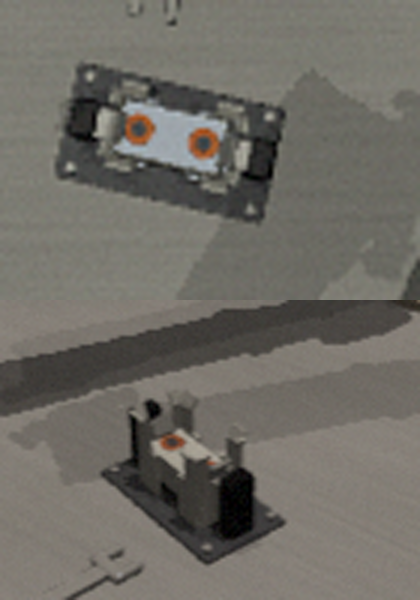

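Run:
```python
from h import *
for k,t,s in((3,(283.6,198.6),(246.9,181.5)),(4,(283.1,197.9),(246.9,182.2))):
    # best z: least gap between both rays at equal height
    z=np.linspace(.03,.09,121);d=[np.linalg.norm(cast("top",[t],a)[0]-cast("scene",[s],a)[0]) for a in z];i=np.argmin(d);print(k,z[i],d[i])
    im=cv2.imread(f"pics/scene{k}.png");g=im[180:194,252:268].astype(int);print((g[...,2]-g[...,1])[4:12])
    for T in ("top",):
        im=cv2.imread(f"pics/top{k}.png");print([cast("top",[(x,y)],.052)[0][:2].round(4).tolist() for x,y,_ in washers("top",im) if 260<x<290 and 185<y<205])
```

```text
3 0.051500000000000004 0.001477925134200942
[[ 6  7  6  9  7  6  8  6  5  9  7  6  8  3  4  3]
 [ 6  6  6  6  6  7  5  2  4  6  7  5  7  7  4  2]
 [ 5  8  6  6  5  6  6  8  3  6  5  5  5  5  0  3]
 [ 4  4  5  5  7  7  6  6 10  6  6  4  3  4  0  1]
 [ 3  2  4  4  5  3  2 26 30 17  6  5  8  7  2  5]
 [ 1  1  5  4  0  2  4 28 47 35 12  6  8  6  3  3]
 [ 4  4  5  3  0  2  3  3  3  4  6  4  6  4  2  3]
 [ 1  4  3  6  1  4  3  3  4  4  5  2  3  3  2  1]]
[[0.5604, 0.0472], [0.5477, -0.0015]]
4 0.051000000000000004 0.0017800177775212458
[[ 6  6  5  6  7  6  6  5  7  7  5  9  3  5  3  0]
 [ 9  7  6  6  7  5  5  9  5  5  5  8  8  9  4  0]
 [ 6  3  4  5  5  6 10  8  7  4  5  6  6  4  1  3]
 [ 4  7  6  6  8  6  6  8  7  6  4  4  2  4  0  0]
 [ 0  4  4  6  6  1  3 21 20 12 10  6  2  5  4  3]
 [ 4  6  3  5  1  3 11 42 59 36 10  6  6  6  3  1]
 [ 2  2 -1  5  0  6  6  3  4  7  4  6  4  0  3  4]
 [ 0  3  1  2  3  4  6  4  1  2  4  1  3  2  4  5]]
[[0.5611, 0.0482], [0.5501, 0.0]]
```

The top face triangulates to 51 mm (latched is 52), and the far washer sits unchanged, so there is no tilt. The arm is clear.

```bash
python3 -c "
from station import bot
print(bot.sign_off())"
```

```text
the job is handed in; nothing more can be done
None
```

I loaded both oblong carriers into the magazine, latched one after the other with the washers up, and handed the job in at about 18 s; the camera check put the upper carrier's top at 51 mm (latched is 52 mm) with no visible tilt, the arm never went near the square carrier or the other items, and sign-off returned no verdict.

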